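Open the sprung lid of a board test fixture

ROBOT

A 7-joint arm with a two-finger parallel gripper is mounted at the origin on the work surface. World frame = base frame: x ahead of the robot, y to its left, z up, the work surface at z = 0. Lengths are in m, angles in rad, forces in N, time in s.
With the tool pointing down it reaches from about 0.425 to 0.925 m from the base axis. Payload 6.8 kg.
Tool frame: the origin (TCP) lies on the mounting face of the last link; the fingertips stand 182 mm ahead of it and the grasp point (between the pads) lies 163 mm ahead of it; y points along the fingers, x is the direction in which the jaws open and shut, and the axes are right-handed (so a half turn about y gives the same grasp; the last joint's range is limited). The gripper opens to 88 mm and grips with 3 to 60 N. Pads are 20 mm wide; open, the fingers measure 115 mm over their backs; the gripper's body (75 mm by 178 mm) begins 61 mm behind the grasp point.
Start: joints at [1.062, 0.477, 0.022, 1.555, -0.011, 1.109, -0.083], TCP at [0.263, -0.622, 0.405] pointing down, gripper open.
Joint ranges: [-2.96, 2.96], [-0.34, 2.1], [-1.41, 1.46], [0.24, 2.44], [-1.37, 4.51], [0.17, 1.92], [-2.96, 2.96]. Speed limits (rad/s): [2.39, 2.39, 3.14, 3.14, 3.14, 3.14, 3.14].

INTERFACE

Orientations are given as a rotation vector (axis times angle).
In Python, from bench import r gives the robot as it stands. The module is installed in compiled form; this text tells all that it offers.
- The arm moves only by the tool arm_command, never from a script. Its argument "commands" is one flat list of numbers, 7 for each row, row after row: the turn, a rotation vector about the tool's x, y, z in degrees, then the shift along the tool's x, y, z in cm, then the opening in per cent of the stroke, from 0 (shut) to 100 (fully open). A call has 1 to 20 rows; each row shifts and turns the commanded pose from where the row before left it, along the tool's axes as they then stand; what a row does not reach is not made up. A row lasts 1/8 s, in which the tool goes at most 62.5 mm and 10.7 degrees, less where a joint would pass 70% of its speed; a pose out of reach is approached as far as the arm can. A call is refused whole if a number of a shift passes 6.25 or a number of a turn 10.7, either way. A call with a gripper value outside its range is refused whole. The fingers move at their own pace and stop on an object; "newtons" is the grip in N (left out, the last holds). Time passes only in rows, so rows that do not move let the fingers close. It gives the time, the measured TCP pose, the force and the opening at its end, in the units of the state.
- r.get_state(): the state, without advancing time (a new reading comes with each control period).
- r.read_camera(name): name is "side" or "top" or "wrist"; returns (picture, depth): 480x640x3 uint8, blue, green, red; 480x640 float32, m along the optical axis (not along the pixel's ray), 0 where there is no reading.
- r.get_calibration(name): a dict with "camera_matrix" (3x3 intrinsics, pixels), "rvec" (rotation vector, rad) and "tvec" (3), from world to camera coordinates, as OpenCV has them. Camera axes: x right, y down, z forward; pixel columns grow to the right and rows downward; lengths in m; the calibration is good to about 2 mm. A picture is of the moment at which its call begins: read the wrist's pose just before it. get_calibration takes no time and is no camera call; for the wrist camera it gives the pose at the moment of the call.
- r.job_done(): hands the job in, once; it reports no verdict.
The state is a dict: "clock": time; "q": joint angles; "joint_velocities": joint speeds; "tau": joint torques, N m; "position": TCP position; "tool_rot": TCP orientation; "ft_force": force on the tool from outside, world axes, zero at the start; "ft_torque": the same for the moment, N m; "opening": finger opening in m.
Only numpy, scipy, OpenCV 4.12 (cv2) and the standard library are available. Lean on these libraries where they do the work, as an engineer would, in place of code of your own. Each camera call takes 0.05 s, during which the arm holds its last target.

TASK

Press down the metal release tab at the front of the test fixture so that its lid springs up, then push the lid all the way back until it is fully open and let go. Only touch the tab and the lid: do not touch the circuit board inside, and leave the reel, the jar and the screwdriver where they are.

Things in the scene. Friction and masses are not known exactly. Their poses are not given: they have to be found in the camera images.
- fixture: clamshell test fixture standing fixed on the bench: black base 168 (x) x 200 (y) x 50 mm high with a nest for a circuit board, a white lid on top and a metal tab at the front. Origin: centre of the underside; z up; the front with the tab looks along -x, the hinge lies along y at the back (+x). Yaw varies by up to 0.3 rad.
- tab (a joint): release tab, a sprung rocker: 0 at rest, 0.30 rad pressed down to its stop. The pad goes down and the hook that holds the lid tips forward (-x); the lid comes free at about 0.16 rad. Pressed at tab_top it needs about 2 N to start, 3.5 N to release and 5.5 N at the stop, where that point has come down 12 mm. It springs back when let go.
- tab_top (a point): press point on the top face of the tab's metal pad, 42 mm above the bench, 128 mm in front of the fixture's origin. The pad is 50 mm wide (y) and 6 mm thick; free pad runs from 32 mm behind this point (where the hook, 36 mm wide, rises 22 mm above the pad) to 22 mm in front of it.
- lid (a joint): lid hinge: 0 closed, 1.92 rad fully open against its stop (leaning 20 degrees back past upright). Set free it is lifted by a leaf spring in about 0.7 s to about 0.94 rad and stays there, damped; from there it is pushed by hand with 0.5 to 3 N at its front edge. Let go short of upright it sinks back to 0.94; let go beyond about 1.6 it falls fully open by itself in about 2 s and stays open.
- lid_edge (a point): middle of the lower front edge of the white lid (moves with the lid). The lid is 150 mm from hinge to front edge, 184 mm wide and 12 mm thick; a 40 mm wide tongue stands 8 mm further out from the edge. With the lid at 0.95 rad this edge is about 170 mm above the bench, fully open about 190 mm. The point turns with the lid: its -x axis runs from the hinge to the front edge, its -z axis looks out of the underside.
- hinge (a point): middle of the lid's hinge axis, 80 mm behind the fixture's origin and 52 mm above the bench; does not move. The axis runs along the fixture's y.
- board: loose green circuit board 100 x 130 x 4 mm, parts up to 12 mm high, lying in the nest 30 mm above the bench, under the closed lid. Origin: centre of its underside. Not to be touched.
- reel: loose white plastic reel lying flat, 60 mm across, 24 mm high, beside the fixture. Origin: centre of the underside. To be left alone.
- jar: loose jar 48 mm across, 55 mm high, with a black cap, beside the fixture. Origin: centre of the underside. To be left alone.
- driver: loose screwdriver 170 mm long lying on the bench beside the fixture. To be left alone.

How it is judged:
By the outcome, as a careful person would: the job done as asked, in the order asked, and still so for the second after the job is handed in, with the robot touching nothing.
It also fails if it takes over 45 s, if anything falls off the work surface, if the arm or the gripper's body presses on something with over 40 N, if the wrist force passes 120 N, or if a joint passes its speed limit or range.

## Working session

There is one attempt and no reset: what is moved stays moved. The work goes in short steps, Python scripts to look and compute and a tool call to move; the robot and the scene stay as the last step left them, time stands still between calls to the robot, and variables do not carry over. Pictures are saved under pics/ and viewed, and the job is handed in when it is done.

Besides the shell and the picture viewer there is one more tool, called after ">>>" as name(argument=value, ...) on one line, values as JSON. arm_command: Moves the arm, as the interface text tells. Its arguments: {"type":"object","properties":{"commands":{"type":"array","items":{"type":"number"}},"newtons":{"type":"number"}},"required":["commands"]}

```bash
mkdir -p pics; python3 - <<'E'
from bench import r
import cv2,numpy as np
s=r.get_state();print({k:np.round(v,3) for k,v in s.items()})
for n in ["side","top","wrist"]:
    c=r.get_calibration(n); im,d=r.read_camera(n); cv2.imwrite(f"pics/{n}0.png",im); np.savez(f"{n}0.npz",im=im,d=d,K=c["camera_matrix"],rvec=c["rvec"],tvec=c["tvec"])
    R=cv2.Rodrigues(np.array(c["rvec"],float))[0]; print(n,c["camera_matrix"][0][0],-R.T@np.ravel(c["tvec"]),R[2])
E
```

```text
{'clock': np.float64(0.0), 'q': array([ 1.062,  0.478,  0.022,  1.556, -0.011,  1.109, -0.083]), 'joint_velocities': array([ 0.   , -0.001,  0.001,  0.001, -0.001,  0.   , -0.001]), 'tau': array([ 1.0000e-03, -5.8285e+01,  1.5350e+00, -2.7261e+01, -5.4000e-02,
        1.7000e-02,  0.0000e+00]), 'position': array([ 0.263, -0.621,  0.404]), 'tool_rot': array([-1.372,  0.91 , -0.908]), 'ft_force': array([-0.455, -1.058, -0.345]), 'ft_torque': array([ 0.063,  0.016, -0.026]), 'opening': np.float64(0.088)}
side 466.9793456866208 [ 0.40629557 -0.56182941  0.53962469] [ 0.17656168  0.78641658 -0.59192478]
top 480.3300784370549 [0.39540206 0.03557122 1.08581898] [ 0.17946734 -0.00223747 -0.98376139]
wrist 349.26355988506333 [ 0.34045578 -0.58751363  0.38503771] [-0.28093664 -0.11849542 -0.95238303]
```

View pics/side0.png

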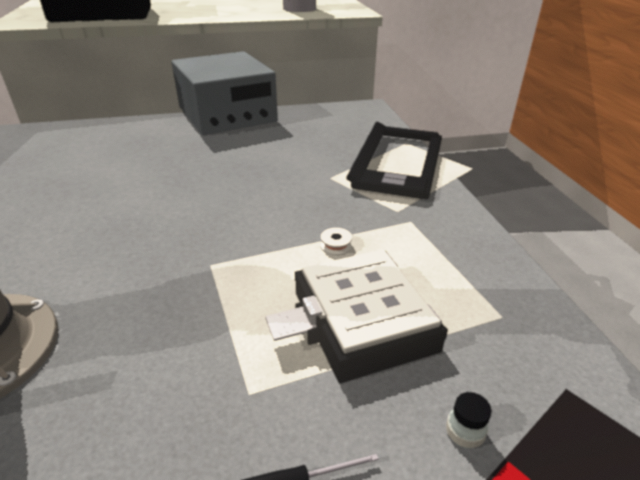

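View pics/top0.png

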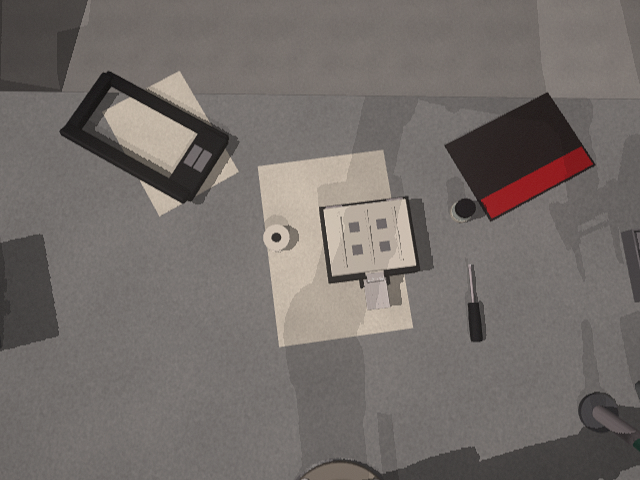

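```bash
python3 - <<'E'
from bench import r
import cv2,numpy as np
s=r.get_state();print(cv2.Rodrigues(np.array(s['tool_rot']))[0].round(3),s['position'])
E
```

```text
[[ 0.39  -0.001  0.921]
 [-0.921  0.001  0.39 ]
 [-0.001 -1.    -0.   ]] [ 0.26328838 -0.62131517  0.40392629]
```

```bash
cat > h.py <<'E'
import cv2,numpy as np
def cloud(f):
    a=np.load(f); K=a['K'];R=cv2.Rodrigues(a['rvec'].astype(float))[0];t=a['tvec'].ravel()
    d=a['d'];v,u=np.mgrid[:480,:640];P=np.stack([(u-K[0,2])/K[0,0]*d,(v-K[1,2])/K[1,1]*d,d],-1)
    W=(P-t)@R; W[d==0]=np.nan
    return a['im'],W
E
python3 - <<'E'
from h import *
for n in ["top","side"]:
    im,W=cloud(n+"0.npz")
    x,y,z=W[...,0],W[...,1],W[...,2]
    roi=(x>.3)&(x<.8)&(y>-.2)&(y<.2)
    print(n,"table z",np.nanmedian(z[roi&(z<.02)]))
    m=roi&(z>.045)&(z<.09)
    for lo in (.03,.04,.045,.05,.055,.06,.065): print(lo,(roi&(z>lo)&(z<lo+.005)).sum())
    nn,lab,st,ce=cv2.connectedComponentsWithStats(m.astype(np.uint8))
    for i in range(1,nn):
        if st[i,4]>300:
            p=W[lab==i][:,:2].astype(np.float32)*1000
            rr=cv2.minAreaRect(p);print(st[i],rr,cv2.boxPoints(rr).round(), np.nanmedian(z[lab==i]))
    for name,(u,v) in dict(top=dict(pad=(376,297),hook=(375,275)),side=dict(pad=(285,323),hook=(312,306)))[n].items(): print(name,W[v-1:v+2,u-1:u+2].reshape(-1,3).mean(0))
    for nm,mm in dict(reel=(y>.08)&(y<.2)&(x>.4)&(x<.65)&(z>.015)).items(): print(nm,np.nanmedian(W[mm],0),mm.sum())
E
```

```text
top table z 0.001885544677697709
0.03 79
0.04 500
0.045 454
0.05 596
0.055 263
0.06 4008
0.065 1742
[ 319  196  101   94 6973] ((573.903076171875, -60.987945556640625), (195.6417999267578, 200.52931213378906), 8.028701782226562) [[ 463.   25.]
 [ 491. -174.]
 [ 685. -147.]
 [ 657.   52.]] 0.06348758394944022
pad [ 0.45946933 -0.07486416  0.04463834]
hook [ 0.50480513 -0.07087645  0.06545365]
reel [0.59030512 0.1466311  0.02531217] 549
side table z -0.00036167161009113797
0.03 395
0.04 1355
0.045 1117
0.05 385
0.055 734
0.06 7894
0.065 86
[  294   250   154   113 10198] ((580.1837158203125, -57.764251708984375), (182.696533203125, 202.66970825195312), 8.469010353088379) [[ 475.   29.]
 [ 505. -171.]
 [ 685. -145.]
 [ 656.   56.]] 0.06137632991580645
pad [ 0.45957196 -0.07574459  0.04101947]
hook [ 0.50095835 -0.07187125  0.06355961]
reel [0.59036882 0.14636408 0.02344391] 485
```

>>> arm_command(commands=[0,7.3,0,0,0,0,0,0,7.3,0,0,0,0,0,7.5,0,0,0,0,0,0,7.5,0,0,0,0,0,0,0,0,0,0,0,0,0], newtons=20)

```text
clock: 0.78
position: [0.2617, -0.6219, 0.4042]
tool_rot: [-1.067, 0.925, -1.203]
ft_force: [-0.3, -0.2, -1.2]
opening: 0.0413
```

```bash
cat >> h.py <<'E'
ex=np.array([.99,.141,0]);ey=np.array([-.141,.99,0])
def st(targets=()):
    from bench import r
    s=r.get_state();R=cv2.Rodrigues(np.array(s['tool_rot']))[0];p=np.array(s['position']);tip=p+R[:,1]*.182
    f=lambda w:np.round([w@ex*1000,w@ey*1000,w[2]*1000],1)
    print("t",round(float(s['clock']),2),"tip s,l,z",f(tip),"F(s,l,z)",(f(np.array(s['ft_force']))/1000).round(2),"open",round(float(s['opening']),3))
    print("axes s,l,z: x",(f(R[:,0])/1000).round(3),"y",(f(R[:,1])/1000).round(3),"z",(f(R[:,2])/1000).round(3),"q",np.round(s['q'],2))
    for t in targets:
        w=(t[0]*ex+t[1]*ey)/1000+np.array([0,0,t[2]/1000])
        print("to",t,"tool cm",((R.T@(w-tip))*100).round(2))
E
python3 -c "
from h import *
st([(450,-140,150),(450,-140,60)])"
```

```text
t 0.78 tip s,l,z [ 218.3 -652.4  228.4] F(s,l,z) [-0.36 -0.17 -1.2 ] open 0.041
axes s,l,z: x [ 0.002 -1.    -0.001] y [ 0.258  0.001 -0.966] z [0.966 0.002 0.258] q [ 1.15  0.47 -0.02  1.58 -0.28  1.03 -0.16]
to (450, -140, 150) tool cm [-51.19  13.61  20.45]
to (450, -140, 60) tool cm [-51.18  22.31  18.13]
```

>>> arm_command(commands=[0,0,0,-3.2,0.5,1.28,0,0,0,0,-3.2,0.5,1.28,0,0,0,0,-3.2,0.5,1.28,0,0,0,0,-3.2,0.5,1.28,0,0,0,0,-3.2,0.8,1.28,0,0,0,0,-3.2,0.8,1.28,0,0,0,0,-3.2,0.8,1.28,0,0,0,0,-3.2,0.8,1.28,0,0,0,0,-3.2,0.8,1.28,0,0,0,0,-3.2,0.8,1.28,0,0,0,0,-3.2,0.8,1.28,0,0,0,0,-3.2,0.8,1.28,0,0,0,0,-3.2,0.8,1.28,0,0,0,0,-3.2,0.8,1.28,0,0,0,0,-3.2,0.8,1.28,0,0,0,0,-3.2,0.8,1.28,0,0,0,0,0,0,0,0,0,0,0,0,0,0,0])

```text
clock: 3.02
position: [0.4143, -0.0821, 0.3456]
tool_rot: [-1.069, 0.922, -1.202]
ft_force: [0.5, -0.6, 0.0]
opening: 0.0007
```

```bash
python3 -c "
from h import *
st([(450,-140,60)])
from bench import r
for n in ['side','wrist']:
  c=r.get_calibration(n);im,d=r.read_camera(n);cv2.imwrite('pics/%s1.png'%n,im)
  np.savez(n+'1.npz',im=im,d=d,K=c['camera_matrix'],rvec=c['rvec'],tvec=c['tvec'])
"
```

```text
t 3.02 tip s,l,z [ 445.5 -139.6  169.8] F(s,l,z) [ 0.41 -0.7   0.04] open 0.001
axes s,l,z: x [ 0.005 -1.     0.001] y [ 0.258  0.    -0.966] z [0.966 0.005 0.258] q [ 0.42  0.1  -0.37  2.25 -0.03  0.54 -1.34]
to (450, -140, 60) tool cm [ 0.03 10.72 -2.4 ]
```

View pics/side1.png

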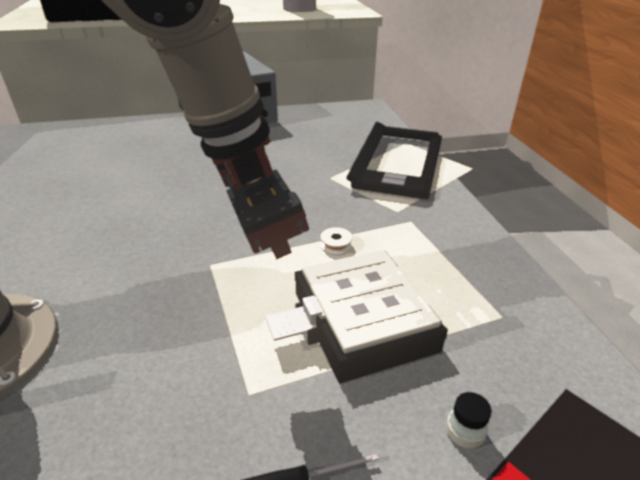

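View pics/wrist1.png

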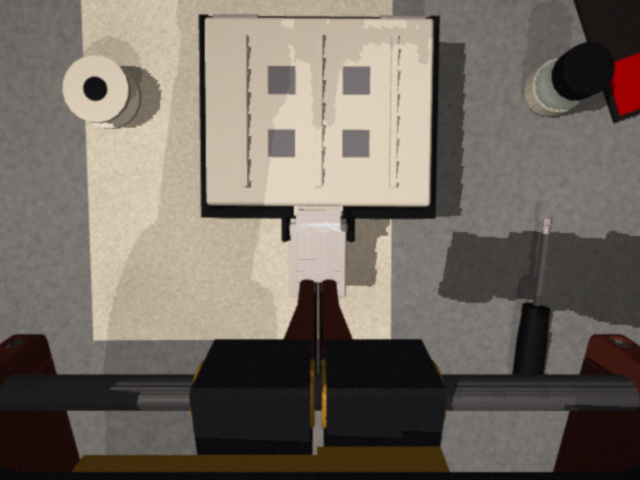

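>>> arm_command(commands=[0,0,0,0,1.8,-0.4,0,0,0,0,0,1.8,-0.4,0,0,0,0,0,1.8,-0.4,0,0,0,0,0,1.8,-0.4,0,0,0,0,0,1.8,-0.4,0,0,0,0,0,1.5,-0.4,0,0,0,0,0,0,0,0,0,0,0,0,0,0,0])

```text
clock: 4.12
position: [0.4184, -0.0818, 0.2385]
tool_rot: [-1.067, 0.922, -1.203]
ft_force: [-0.4, 0.5, 0.6]
opening: 0.0003
```

```bash
python3 -c "
from h import *
st([(450,-140,46),(450,-140,33)])
from bench import r
for n in ['side','wrist']:
  c=r.get_calibration(n);im,d=r.read_camera(n);cv2.imwrite('pics/%s2.png'%n,im)
"
```

```text
t 4.12 tip s,l,z [ 449.9 -139.9   62.7] F(s,l,z) [-0.33  0.57  0.63] open 0.0
axes s,l,z: x [ 0.004 -1.     0.   ] y [ 0.259  0.    -0.966] z [0.966 0.004 0.259] q [ 0.31  0.32 -0.28  2.33  0.14  0.25 -1.5 ]
to (450, -140, 46) tool cm [ 0.01  1.61 -0.43]
to (450, -140, 33) tool cm [ 0.01  2.87 -0.76]
```

View pics/side2.png

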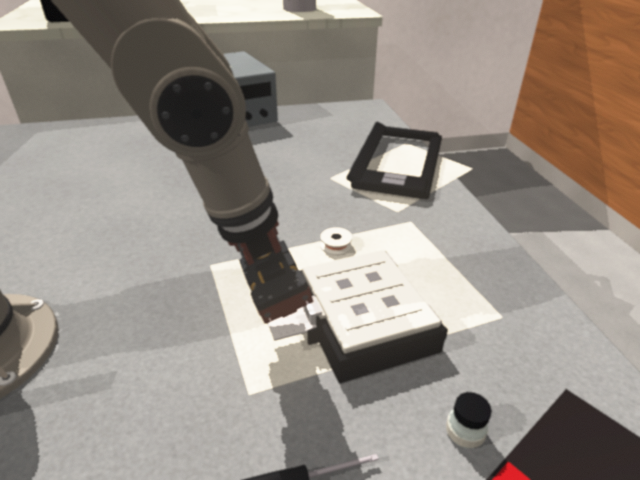

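View pics/wrist2.png

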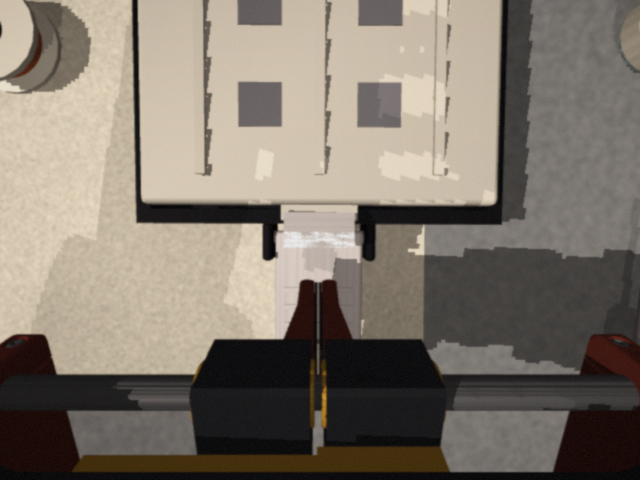

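>>> arm_command(commands=[0,0,0,0,0,1.1,0,-3.5,0,0,0,0,0,0,-3.5,0,0,0,0,0,0,0,0,0,0,0,1.1,0,0,0,0,0,0,0,0,0,0,0,0,0,0,0])

```text
clock: 4.97
position: [0.4396, -0.0781, 0.2424]
tool_rot: [-1.164, 1.006, -1.157]
ft_force: [-0.4, -0.0, -0.3]
opening: 0.0001
```

```bash
python3 -c "
from h import *
st([(448,-140,46),(448,-140,33)])
"
```

```text
t 4.97 tip s,l,z [ 449.6 -139.1   62.1] F(s,l,z) [-0.35  0.   -0.33] open 0.0
axes s,l,z: x [ 0.005 -1.    -0.   ] y [ 0.14   0.001 -0.99 ] z [0.99  0.005 0.14 ] q [ 0.27  0.34 -0.26  2.25  0.15  0.42 -1.53]
to (448, -140, 46) tool cm [ 0.08  1.58 -0.39]
to (448, -140, 33) tool cm [ 0.08  2.86 -0.57]
```

>>> arm_command(commands=[0,0,0,0,0.5,-0.1,0,0,0,0,0,0.5,-0.1,0,0,0,0,0,0.5,-0.1,0,0,0,0,0,0.3,-0.05,0,0,0,0,0,0.3,-0.05,0,0,0,0,0,0.3,-0.05,0,0,0,0,0,0,0,0])

```text
clock: 5.85
position: [0.438, -0.0783, 0.2178]
tool_rot: [-1.166, 1.007, -1.157]
ft_force: [-4.2, -0.5, 6.4]
opening: 0.0005
```

```bash
python3 -c "
from h import *
st([(448,-140,33)])
"
```

```text
t 5.85 tip s,l,z [ 447.7 -139.2   37.5] F(s,l,z) [-4.23  0.12  6.43] open 0.001
axes s,l,z: x [ 0.004 -1.    -0.   ] y [ 0.138  0.001 -0.99 ] z [0.99  0.004 0.138] q [ 0.24  0.39 -0.23  2.27  0.18  0.36 -1.55]
to (448, -140, 33) tool cm [ 0.08  0.45 -0.03]
```

```bash
python3 -c "
from bench import r
import cv2
for n in ['side','wrist']:
  im,d=r.read_camera(n);cv2.imwrite('pics/%s3.png'%n,im)
"
```

```text
(no output)
```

View pics/side3.png

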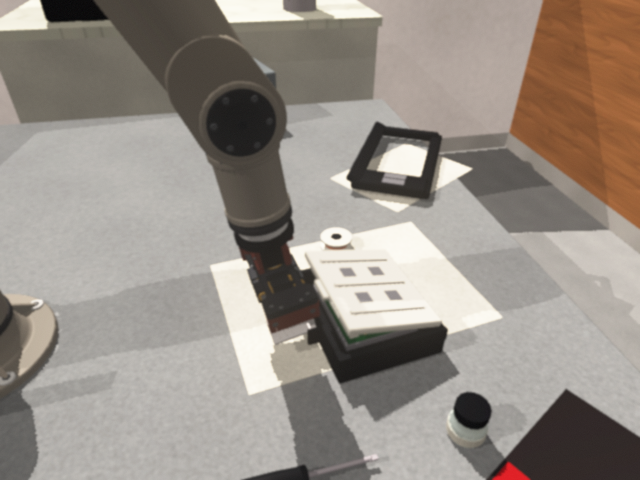

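View pics/wrist3.png

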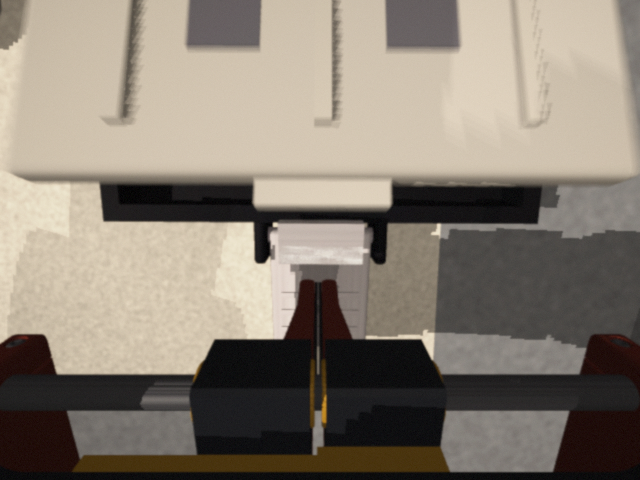

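>>> arm_command(commands=[0,0,0,0,0,0,0,0,0,0,0,0,0,0,0,0,0,0,0,0,0,0,0,0,0,0,0,0,0,0,0,0,-0.5,-0.1,0,0,0,0,0,-0.5,-0.1,0,0,0,0,0,-0.5,-0.1,0,0,0,0,0,-0.5,-0.1,0,0,0,0,0,0,0,0])

```text
clock: 7.08
position: [0.4318, -0.0794, 0.2376]
tool_rot: [-1.164, 1.006, -1.158]
ft_force: [-0.6, -0.3, 0.2]
opening: 0.0002
```

```bash
python3 -c "
from h import *
st([(450,-140,145)])
from bench import r
for n in ['side','wrist']:
  c=r.get_calibration(n);im,d=r.read_camera(n);cv2.imwrite('pics/%s4.png'%n,im)
  np.savez(n+'4.npz',im=im,d=d,K=c['camera_matrix'],rvec=c['rvec'],tvec=c['tvec'])
im,W=cloud('side4.npz');R=cv2.imread('pics/side4.png')
m=(W[...,2]>.07)&(im.min(-1)>130);P=W[m];s=P@ex;l=P@ey;k=(s>.5)&(s<.75)&(abs(l+.14)<.1);P=np.c_[s,l,P[:,2]][k]
print(k.sum(),P.min(0),P.max(0));print(P[np.argsort(P[:,2])[-5:]])
"
```

```text
t 7.08 tip s,l,z [ 441.7 -139.4   57.4] F(s,l,z) [-0.61 -0.22  0.17] open 0.0
axes s,l,z: x [ 0.004 -1.     0.   ] y [ 0.14  0.   -0.99] z [0.99  0.004 0.14 ] q [ 0.27  0.35 -0.25  2.27  0.15  0.4  -1.53]
to (450, -140, 145) tool cm [ 0.07 -8.56  2.04]
1279 [ 0.55598582 -0.2315178   0.07083583] [ 0.64930472 -0.04836265  0.18353178]
[[ 0.56071677 -0.12343445  0.1826153 ]
 [ 0.56069611 -0.13692459  0.18281415]
 [ 0.5606173  -0.15967213  0.18284554]
 [ 0.56069497 -0.14995653  0.18297849]
 [ 0.55949529 -0.14277121  0.18353178]]
```

View pics/side4.png

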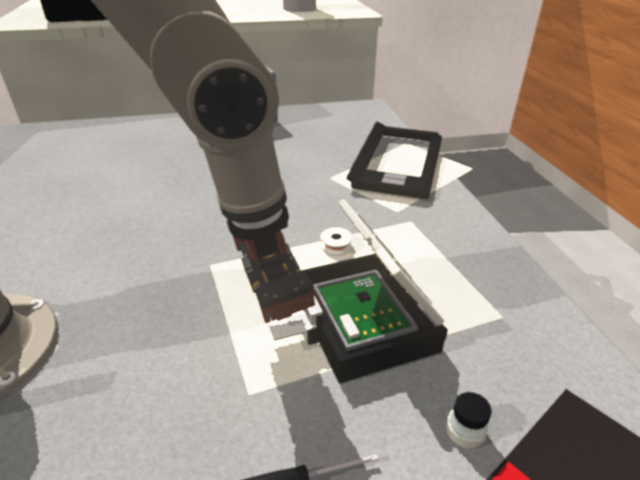

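View pics/wrist4.png

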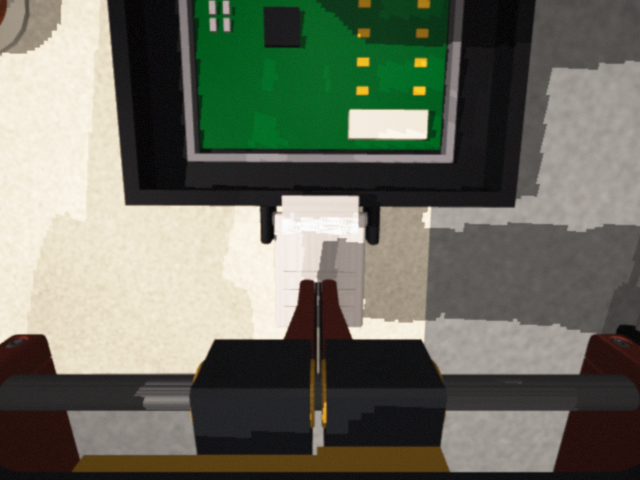

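>>> arm_command(commands=[0,0,0,0,-1.5,0.3,0,0,0,0,0,-1.5,0.3,0,0,0,0,0,-1.5,0.3,0,0,0,0,0,-1.5,0.3,0,0,0,0,0,-1.5,0.3,0,0,0,0,0,-1.2,0.2,0,0,0,0,0,0,0,0,0,0,0,0,0,0,0])

```text
clock: 8.18
position: [0.4362, -0.0786, 0.3252]
tool_rot: [-1.165, 1.007, -1.157]
ft_force: [-0.5, 0.1, -1.1]
opening: 0.0006
```

```bash
python3 -c "
from h import *
st([(540,-140,145),(560,-140,145),(675,-140,145)])
"
```

```text
t 8.18 tip s,l,z [ 445.9 -139.2  145. ] F(s,l,z) [-0.47  0.18 -1.07] open 0.001
axes s,l,z: x [ 0.004 -1.    -0.   ] y [ 0.138  0.001 -0.99 ] z [0.99  0.004 0.138] q [ 0.33  0.19 -0.31  2.19  0.06  0.63 -1.44]
to (540, -140, 145) tool cm [0.12 1.3  9.32]
to (560, -140, 145) tool cm [ 0.13  1.58 11.3 ]
to (675, -140, 145) tool cm [ 0.18  3.17 22.69]
```

>>> arm_command(commands=[0,0,0,0,0.2,1.5,0,0,0,0,0,0.2,1.5,0,0,0,0,0,0.2,1.5,0,0,0,0,0,0.2,1.5,0,0,0,0,0,0.2,1.5,0,0,0,0,0,0.2,1.5,0,0,0,0,0,0.1,0.7,0,0,0,0,0,0.1,0.7,0,0,0,0,0,0.1,0.7,0,0,0,0,0,0.1,0.7,0,0,0,0,0,0,0,0])

```text
clock: 9.55
position: [0.5547, -0.0611, 0.3264]
tool_rot: [-1.164, 1.006, -1.157]
ft_force: [0.0, -0.1, 0.6]
opening: 0.0002
```

```bash
python3 -c "
from h import *
st([(675,-140,145)])
from bench import r
for n in ['side','wrist']:
  im,d=r.read_camera(n);cv2.imwrite('pics/%s5.png'%n,im)
"
```

```text
t 9.55 tip s,l,z [ 566.  -138.6  146.2] F(s,l,z) [-0.   -0.09  0.56] open 0.0
axes s,l,z: x [ 0.005 -1.    -0.   ] y [ 0.14   0.001 -0.99 ] z [0.99  0.005 0.14 ] q [ 0.24  0.36 -0.28  1.95  0.13  0.71 -1.54]
to (675, -140, 145) tool cm [ 0.19  1.64 10.78]
```

View pics/side5.png

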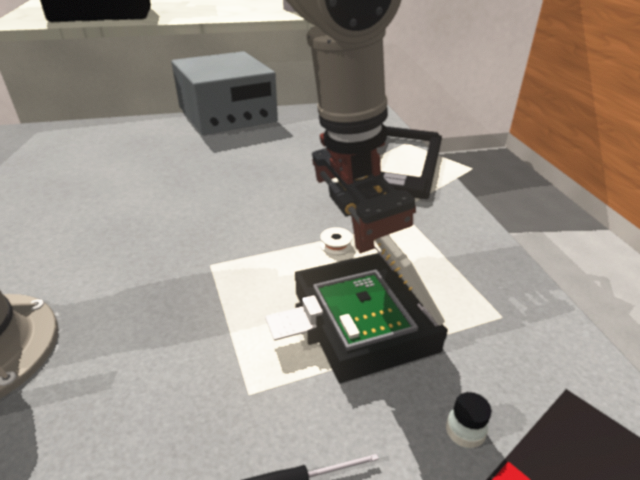

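View pics/wrist5.png

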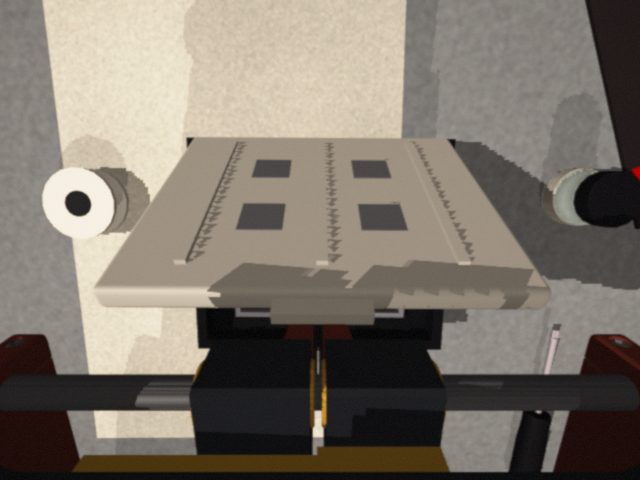

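>>> arm_command(commands=[0,0,0,0,0.25,0.6,0,0,0,0,0,0.25,0.6,0,0,0,0,0,0.25,0.6,0,0,0,0,0,0.25,0.6,0,0,0,0,0,0.2,0.6,0,0,0,0,0,0.2,0.6,0,0,0,0,0,0.1,0.6,0,0,0,0,0,0.1,0.6,0])

```text
clock: 10.65
position: [0.6039, -0.054, 0.3172]
tool_rot: [-1.165, 1.006, -1.157]
ft_force: [-0.2, 0.5, -0.3]
opening: 0.0005
```

```bash
python3 -c "
from h import *
st([(665,-140,138),(675,-140,138)])
from bench import r
for n in ['side','wrist']:
  im,d=r.read_camera(n);cv2.imwrite('pics/%s6.png'%n,im)
"
```

```text
t 10.65 tip s,l,z [ 615.6 -138.5  137. ] F(s,l,z) [-0.14  0.53 -0.27] open 0.0
axes s,l,z: x [ 0.004 -1.     0.   ] y [ 0.139  0.001 -0.99 ] z [0.99  0.004 0.139] q [ 0.2   0.44 -0.27  1.84  0.15  0.73 -1.56]
to (665, -140, 138) tool cm [0.18 0.58 4.9 ]
to (675, -140, 138) tool cm [0.18 0.72 5.89]
```

View pics/side6.png

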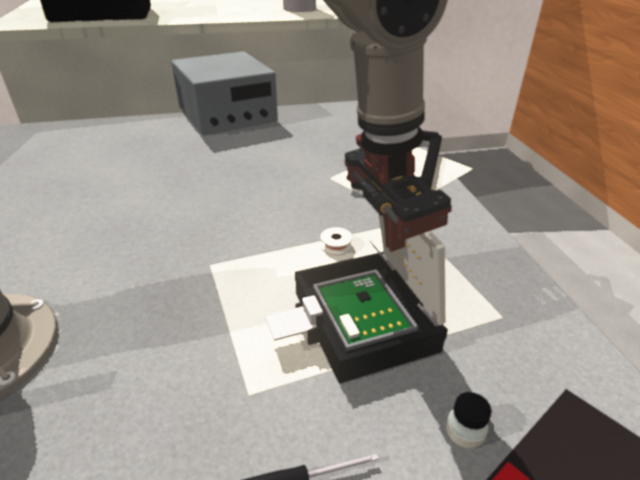

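View pics/wrist6.png

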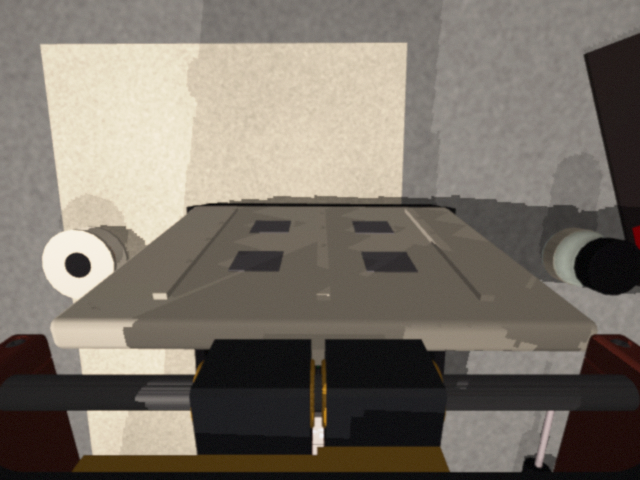

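>>> arm_command(commands=[0,0,0,0,0.6,0.2,0,0,0,0,0,0.6,0.3,0,0,0,0,0,0.5,0.4,0,0,0,0,0,0.1,0.5,0,0,0,0,0,0.1,0.5,0,0,0,0,0,0.1,0.5,0,0,0,0,0,0.1,0.5,0,0,0,0,0,0.1,0.5,0])

```text
clock: 11.75
position: [0.6399, -0.0487, 0.2994]
tool_rot: [-1.166, 1.007, -1.157]
ft_force: [-0.0, 0.1, 0.5]
opening: 0.0005
```

```bash
python3 -c "
from h import *
st([(655,-140,122),(669,-140,122)])
from bench import r
for n in ['side','wrist']:
  im,d=r.read_camera(n);cv2.imwrite('pics/%s7.png'%n,im)
"
```

```text
t 11.75 tip s,l,z [ 651.7 -138.3  119.2] F(s,l,z) [-0.03  0.13  0.54] open 0.0
axes s,l,z: x [ 0.004 -1.    -0.   ] y [ 0.138  0.001 -0.99 ] z [0.99  0.004 0.138] q [ 0.17  0.52 -0.26  1.77  0.16  0.74 -1.58]
to (655, -140, 122) tool cm [ 0.17 -0.24  0.36]
to (669, -140, 122) tool cm [ 0.17 -0.04  1.75]
```

View pics/side7.png

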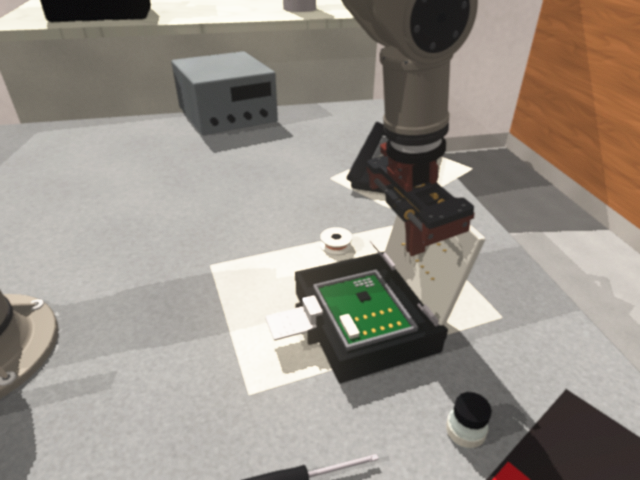

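View pics/wrist7.png

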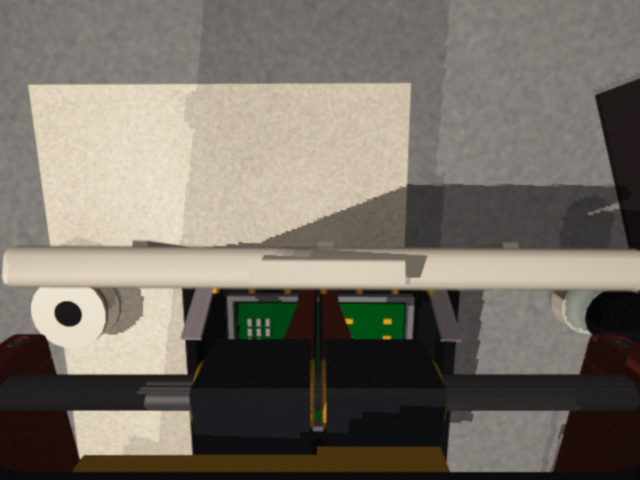

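>>> arm_command(commands=[0,0,0,0,0,0.4,0,0,0,0,0,0,0.4,0,0,0,0,0,0,0.3,0,0,0,0,0,0,0,0,0,0,0,0,0,0,0,0,0,0,0,0,0,0,0,0,0,0,0,0,0,0,0,0,0,0,0,0,0,0,0,0,0,0,0,0,0,0,0,0,0,0,0,0,0,0,0,0,0])

```text
clock: 13.22
position: [0.6502, -0.0471, 0.3014]
tool_rot: [-1.166, 1.007, -1.157]
ft_force: [-5.8, 0.5, 1.4]
opening: 0.0004
```

```bash
python3 -c "
from h import *
st()
from bench import r
for n in ['side','wrist']:
  im,d=r.read_camera(n);cv2.imwrite('pics/%s8.png'%n,im)
"
```

```text
t 13.22 tip s,l,z [ 662.2 -138.2  121.1] F(s,l,z) [-5.67  1.36  1.39] open 0.0
axes s,l,z: x [ 0.004 -1.    -0.   ] y [ 0.138  0.001 -0.99 ] z [0.99  0.004 0.138] q [ 0.17  0.53 -0.25  1.74  0.17  0.75 -1.58]
```

View pics/side8.png

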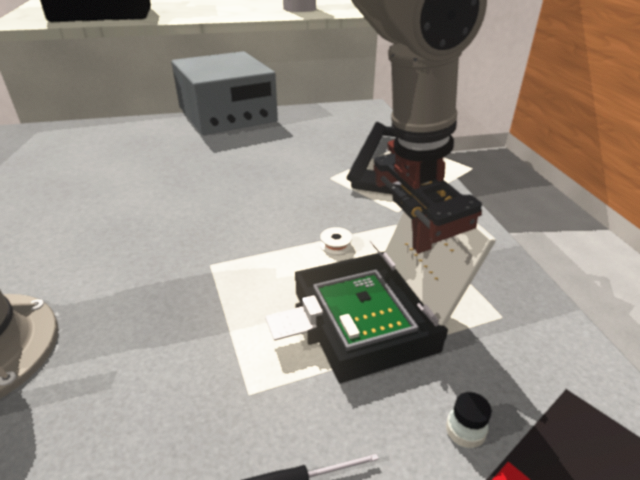

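>>> arm_command(commands=[0,0,0,0,-0.1,-0.5,0,0,0,0,0,-0.2,-1,0,0,0,0,0,-0.6,-2,0,0,0,0,0,-0.8,-2,0,0,0,0,0,-2,-2,0,0,0,0,0,-3,-2,0,0,0,0,0,-3,-2,0,0,0,0,0,-3,-2,0,0,0,0,0,-2,-1,0,0,0,0,0,0,0,0,0,0,0,0,0,0,0,0,0,0,0,0,0,0,0,0,0,0,0,0,0,0,0,0,0,0,0,0,0])

```text
validation failed for argument at $.co...
```

```bash
python3 -c "
from h import *
st()
from bench import r
for n in ['side','top','wrist']:
  c=r.get_calibration(n);im,d=r.read_camera(n);cv2.imwrite('pics/%s9.png'%n,im)
  np.savez(n+'9.npz',im=im,d=d,K=c['camera_matrix'],rvec=c['rvec'],tvec=c['tvec'])
im,W=cloud('side9.npz')
S=np.stack([W@ex,W@ey,W[...,2]],-1)
k=(S[...,0]>.64)&(S[...,0]<.76)&(abs(S[...,1]+.14)<.08)&(S[...,2]>.08)&(S[...,2]<.2)
P=S[k];a=np.polyfit(P[:,2],P[:,0],1);print(k.sum(),P.max(0),'angle',np.pi/2+np.arctan(a[0]))
"
```

```text
t 13.32 tip s,l,z [ 662.2 -138.3  121.1] F(s,l,z) [-5.27  0.39 -0.06] open 0.0
axes s,l,z: x [ 0.004 -1.    -0.   ] y [ 0.138  0.001 -0.99 ] z [0.99  0.004 0.138] q [ 0.17  0.53 -0.25  1.74  0.17  0.75 -1.58]
3904 [ 0.70810516 -0.06004291  0.19999955] angle 1.7946204212245727
```

View pics/side9.png

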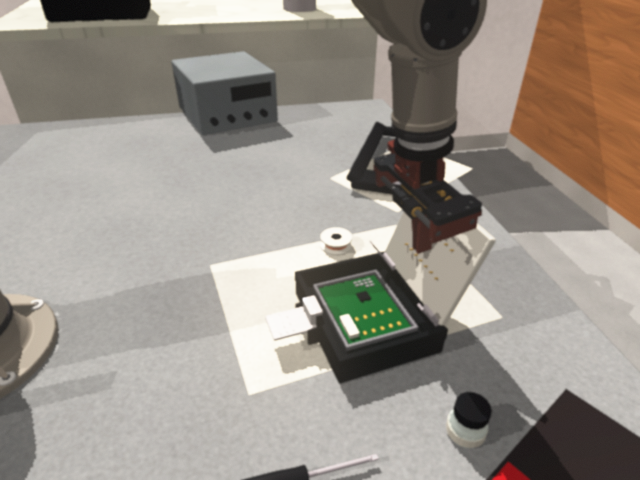

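View pics/wrist9.png

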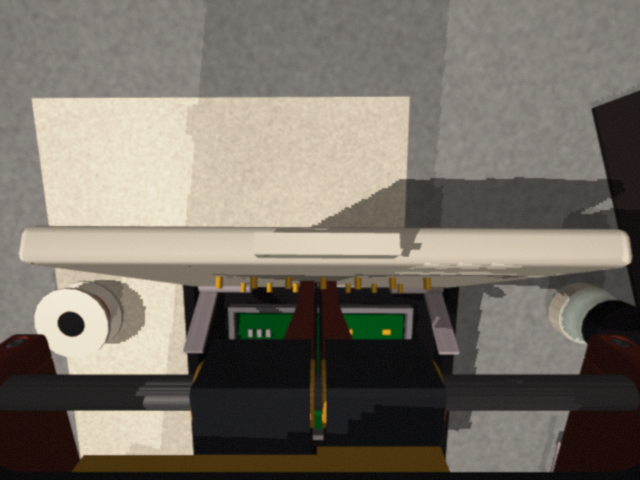

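>>> arm_command(commands=[0,0,0,0,-0.1,-0.5,0,0,0,0,0,-0.2,-1,0,0,0,0,0,-0.6,-2,0,0,0,0,0,-0.8,-2,0,0,0,0,0,-2,-2,0,0,0,0,0,-3,-2,0,0,0,0,0,-3,-2,0,0,0,0,0,-3,-2,0,0,0,0,0,-2,-1,0,0,0,0,0,0,0,0,0,0,0,0,0,0,0])

```text
clock: 14.85
position: [0.4884, -0.0709, 0.4266]
tool_rot: [-1.165, 1.006, -1.158]
ft_force: [-0.0, -0.5, -0.3]
opening: 0.0003
```

```bash
python3 -c "
from h import *
st()
from bench import r
for n in ['side','top','wrist']:
  c=r.get_calibration(n);im,d=r.read_camera(n);cv2.imwrite('pics/%s10.png'%n,im)
  np.savez(n+'10.npz',im=im,d=d,K=c['camera_matrix'],rvec=c['rvec'],tvec=c['tvec'])
im,W=cloud('side10.npz')
S=np.stack([W@ex,W@ey,W[...,2]],-1)
k=(S[...,0]>.64)&(S[...,0]<.76)&(abs(S[...,1]+.14)<.08)&(S[...,2]>.08)&(S[...,2]<.18)
P=S[k];print(k.sum(),P.max(0))
for h in (.09,.11,.13,.15,.17): print(h,np.median(P[abs(P[:,2]-h)<.004][:,0]))
"
```

```text
t 14.85 tip s,l,z [ 498.9 -139.   246.4] F(s,l,z) [-0.08 -0.47 -0.29] open 0.0
axes s,l,z: x [ 0.004 -1.     0.   ] y [ 0.14  0.   -0.99] z [0.99  0.004 0.14 ] q [ 0.31  0.14 -0.31  1.98  0.03  0.89 -1.44]
5167 [ 0.69584628 -0.06014495  0.17998747]
0.09 0.6614893753437885
0.11 0.6687201775200902
0.13 0.6759407083874602
0.15 0.683196536295161
0.17 0.6905907633549098
```

View pics/side10.png

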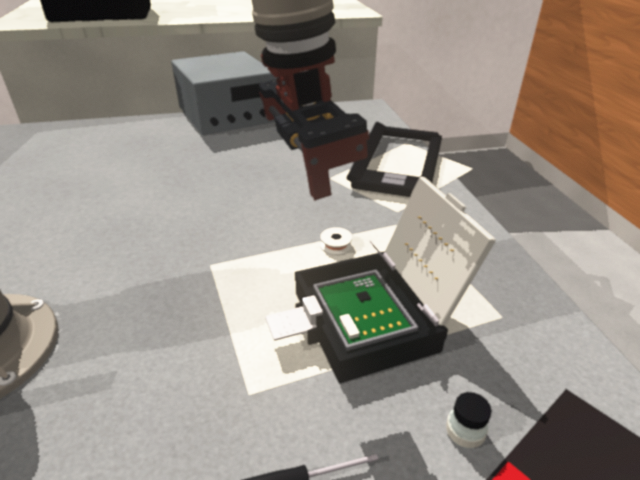

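View pics/top10.png

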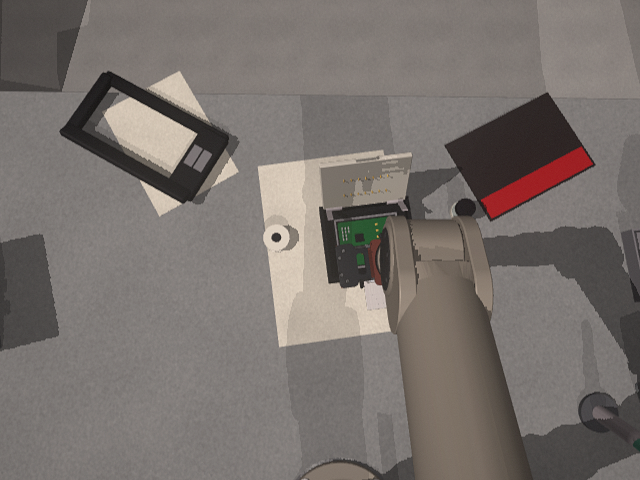

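```bash
python3 -c "
from bench import r
print(r.job_done())"
```

```text
the job is handed in; nothing more can be done
None
```

I pressed the tab with the closed fingertips until the lid sprang up, then pushed the lid back onto its stop. I pulled the arm clear and handed the job in at about 15 s.

- **Forces:** the readings I took showed about 6.4 N down on the tab (with 4.2 N sideways) and about 5.7 N on the lid at its stop. With the arm clear they read about zero.
- **Lid:** after I let go, the depth image showed it leaning back 20 degrees, or about 1.92 rad, so it is fully open.
- **Other objects:** the tab had sprung back. The board was still in its nest, and the fingertips stayed more than 70 mm above it. In the last side and top pictures the reel and the jar looked unmoved. The screwdriver was only partly visible, but what I could see had not moved. I judged all of this by eye and did not measure it.
- **Check that disagreed:** an earlier angle fit, made with the fingers still on the lid, gave 1.79 rad. It included finger pixels; the clean measurement after letting go replaced it.
- **Refused move:** one retract command was refused because I wrote the list wrongly. I re-sent it corrected, with no effect on the scene.

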